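Jack up the tilting microscope stage and hold it

TASK

Carry the small red lever jack to the tilting stage and set it flat on the bench with its saddle centred under the lug with the orange mark, then let go of it. Pump the handle: press it fully down so that the stage rises, let it come all the way back up, then press it fully down again and finish while holding it down, so that the jack alone keeps the stage raised. Do not push or lift the stage itself with the robot, and leave the jar, bottle and tape roll where they are.

Things in the scene. Friction and masses are not known exactly. Their poses are not given: they have to be found in the camera images.
- jack: The loose red lever jack, about 0.85 kg in all, standing on the bench. Origin: on its underside, below the middle of its grip block. Its -y axis points to the saddle end, its +y axis to the handle end, z up. Base plate 80 mm wide (x), 8 mm thick, from 105 mm on the saddle side (-y) to 150 mm on the handle side (+y).
- jack_grip (a point): Centre of the jack's red grip block, 36 mm above the underside, axes as the jack's. The block is 46 mm wide (x), 56 mm long (y), its top 64 mm above the bench: take it from above across the 46 mm, fingers on its +x and -x faces. The handle slopes up and away on the +y side. The saddle centre lies 85 mm from here along -y.
- saddle_top (a point): Centre of the top face of the jack's round black saddle (38 mm across). It is 68 mm above the bench with the handle up and moves straight up 52 mm per radian of handle travel (36 mm in all).
- handle_pivot (a point): The handle's hinge on the jack, 45 mm from the grip block's centre along +y and 48 mm above the bench; the hinge line runs along the jack's x.
- handle_pad (a point): Middle of the upper face of the black 44 x 44 x 12 mm press pad at the handle's free end: 98 mm from the pivot along the handle and 6 mm above the handle's centre line. With the handle up it is 116 mm above the bench, fully down 54 mm. Press it downwards with shut fingers, following its arc about the pivot.
- handle (a joint): Jack handle, rad: 0 fully up (slopes 0.7 rad above level), 0.7 fully down (level, against a stop). A spring brings it up when let go; holding it down under load takes about 8 to 12 N at the pad.
- lift_point (a point): Centre of the flat underside of the lug on the stage's free edge, directly below the orange disc with a white dot on the lug's top. 80 mm above the bench at rest, 12 mm above the lowered saddle. Its +y axis points straight out from the stage; bring the jack in from that side with the jack's +y along it.
- lug: The aluminium lug, 50 x 50 mm and 14 mm thick, clamped anywhere along the stage's free edge. Origin and axes as lift_point, which is its middle: it reaches 25 mm further out (+y), and the deck starts 25 mm the other way. Nothing stands under it.
- deck (a joint): Tilt of the teal stage deck (260 x 240 mm, with an opened phone clamped on it) about its hinge 265 mm from the lift point, rad: 0 resting flat on its posts, about 0.095 when the jack is fully pumped. It falls back by its own weight.
- stage: The fixed stand of the stage, dark teal base 260 x 230 mm with four posts, bolted to the bench. Origin under the middle of the deck, its +y axis points to the free edge with the lug. Do not lift the deck by hand.
- jar_mid (a point): Middle of a teal lidded jar, 74 mm across and 72 mm tall: leave alone.
- bottle_mid (a point): Middle of a white bottle, 52 mm across and 110 mm tall: leave alone.
- tape_mid (a point): Middle of a copper-coloured tape roll lying flat, 72 mm across and 22 mm high: leave alone.

How it is judged:
By the outcome, as a careful person would: the job done as asked, in the order asked, and still so for the second after the job is handed in, while the arm keeps its last pose, push and grip.
It also fails if it takes over 64 s, if anything falls off the work surface, if the arm or the gripper's body presses on something with over 40 N, if the wrist force passes 120 N, or if a joint passes its speed limit or range.

ROBOT

A 7-joint arm with a two-finger parallel gripper is mounted at the origin on the work surface. World frame = base frame: x ahead of the robot, y to its left, z up, the work surface at z = 0. Lengths are in m, angles in degrees, forces in N, time in s.
With the tool pointing down it reaches from about 0.425 to 0.875 m from the base axis. Payload 4.7 kg.
Tool frame: the origin (TCP) lies midway between the tips of the shut fingers; the grasp point (between the pads) lies 19 mm behind it; z points along the fingers, y is the direction in which the jaws open and shut (so a half turn about z gives the same grasp; the last joint's range is limited). The gripper opens to 87 mm and grips with 3 to 60 N. Pads are 19 mm wide; open, the fingers measure 117 mm over their backs; the gripper's body (75 mm by 190 mm) begins 51 mm behind the grasp point.
Start: joints at [-74.364, 18.392, -4.016, 83.108, 1.295, 78.541, -3.26], TCP at [0.166, 0.628, 0.223] pointing down, gripper open.
Joint ranges: [-163.93, 163.93], [-17.29, 119.83], [-79.2, 71.16], [3.27, 140.29], [-89.18, 269.18], [5.43, 117.66], [-154.24, 154.24]. Speed limits (degrees/s): [147.25, 147.25, 180, 180, 180, 180, 180].

INTERFACE

Orientations are given as [roll, pitch, yaw] about the fixed x, y, z axes, in that order (R = Rz(yaw) Ry(pitch) Rx(roll)).
In Python, from cell import env gives the robot as it stands. The module is installed in compiled form; this text tells all that it offers.
- The arm moves only by the tool servo_tool, never from a script. Its argument "plan" is a list of rows, each a list of 3 entries, a list of its own where there are three numbers: the opening, from 0 (shut) to 1 (fully open), then the shift along the tool's x, y, z in cm, then the turn, a rotation vector about the tool's x, y, z in degrees. A call has 1 to 20 rows; each row shifts and turns the pose as measured when the row begins, along the tool's axes as they then stand; what a row does not reach is not made up. A row lasts 1/12 s, in which the tool goes at most 41.7 mm and 7.16 degrees, less where a joint would pass 70% of its speed; a pose out of reach is approached as far as the arm can. A call is refused whole if a number of a shift passes 4.17 or a number of a turn 7.16, either way. A call with a gripper value outside its range is refused whole. The fingers move at their own pace and stop on an object; "force" is the grip in N (left out, the last holds). Time passes only in rows, so rows that do not move let the fingers close. It gives the time, the measured TCP pose, the force and the opening at its end, in the units of the state.
- env.get_obs(): the state, without advancing time (a new reading comes with each control period).
- env.read_camera(name): name is "scene" or "top"; returns a dict with "image" (480x640x3 uint8, blue, green, red), "fx", "fy", "cx", "cy" (pixels), "k1" (the pictures are not rectified: a ray, as slopes to the right and down, at radius r is drawn at 1 + k1 r^2 times it, then the intrinsics apply), "rvec" (rotation vector, rad) and "tvec" (3), from world to camera coordinates, as OpenCV has them. Camera axes: x right, y down, z forward; pixel columns grow to the right and rows downward; lengths in m; the calibration is good to about 2 mm. A picture is of the moment at which its call begins. There is no depth.
- env.sign_off(): hands the job in, once; it reports no verdict.
The state is a dict: "time_s": time; "qpos": joint angles; "joint_velocities": joint speeds; "effort": joint torques, N m; "tool_pos": TCP position; "tool_rot": TCP orientation; "force": force on the tool from outside, world axes, zero at the start; "wrist_torque": the same for the moment, N m; "grip_width": finger opening in m.
Only numpy, scipy, OpenCV 4.12 (cv2) and the standard library are available. Lean on these libraries where they do the work, as an engineer would, in place of code of your own. Each camera call takes 0.05 s, during which the arm holds its last target. There are 200 camera calls.

## Working session

There is one attempt and no reset: what is moved stays moved. The work goes in short steps, Python scripts to look and compute and a tool call to move; the robot and the scene stay as the last step left them, time stands still between calls to the robot, and variables do not carry over. Pictures are saved under pics/ and viewed, about 8 in all and at most 12, crops included, and the job is handed in when it is done.

Besides the shell and the picture viewer there is one more tool, called after "Call:" as name(argument=value, ...) on one line, values as JSON. servo_tool: Moves the arm, as the interface text tells. Its arguments: {"type":"object","properties":{"plan":{"type":"array"},"force":{"type":"number"}},"required":["plan"]}

```bash
mkdir -p pics; cat > h.py <<'E'
import numpy as np, cv2
from cell import env
def cam(n,save=None):
    c=env.read_camera(n)
    if save: cv2.imwrite('pics/'+save,c['image'])
    return c
def ray(c,u,v):
    p=np.array([(u-c['cx'])/c['fx'],(v-c['cy'])/c['fy']]);q=p.copy()
    for _ in range(20): q=p/(1+c['k1']*(q@q))
    R=cv2.Rodrigues(np.array(c['rvec'],float))[0];t=np.array(c['tvec'],float).ravel()
    return -R.T@t, R.T@np.array([q[0],q[1],1])
def onz(c,u,v,z):
    o,d=ray(c,u,v); return o+d*(z-o[2])/d[2]
def proj(c,P):
    R=cv2.Rodrigues(np.array(c['rvec'],float))[0];t=np.array(c['tvec'],float).ravel()
    p=R@np.array(P,float)+t; q=p[:2]/p[2]; q=q*(1+c['k1']*(q@q))
    return np.array([q[0]*c['fx']+c['cx'],q[1]*c['fy']+c['cy']])
E
python3 - <<'E'
from h import *
for n in('top','scene'):
    c=cam(n,n+'0.png'); print(n,ray(c,320,240),c['k1'],c['fx'])
print(env.get_obs())
E
```

```text
top (array([0.49057872, 0.05919573, 1.11303601]), array([ 0.113639  , -0.02777252, -0.9935188 ])) -0.09901178999549444 477.102937463001
scene (array([ 1.10567556, -0.56456262,  0.68348455]), array([-0.48145555,  0.65832736, -0.57905357])) 0.011302044969789874 466.3851553888857
{'time_s': 0.1, 'qpos': array([-74.36576945,  18.43408885,  -4.01634014,  83.1668133 ,
         1.29577018,  78.54138644,  -3.26028475]), 'joint_velocities': array([ 0.13457853, -0.09682457, -0.02144395, -0.16703697, -0.08032391,
       -0.03564154, -0.00533818]), 'effort': array([-4.68787839e-04, -4.92573380e+01, -4.06187866e-01, -3.13402712e+01,
       -6.41676807e-02,  3.95383523e-02,  7.10427480e-05]), 'tool_pos': array([0.16624762, 0.62787398, 0.22158883]), 'tool_rot': array([-1.79902989e+02,  5.94247701e-03,  1.65175981e+02]), 'force': array([ 1.03493726, -1.23866667,  0.86033795]), 'wrist_torque': array([ 0.01972414, -0.01325063, -0.02305377]), 'grip_width': 0.08685264936159452}
```

View pics/top0.png

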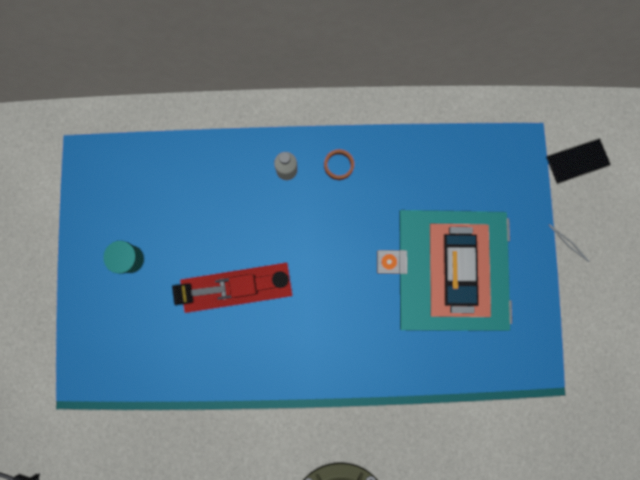

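View pics/scene0.png

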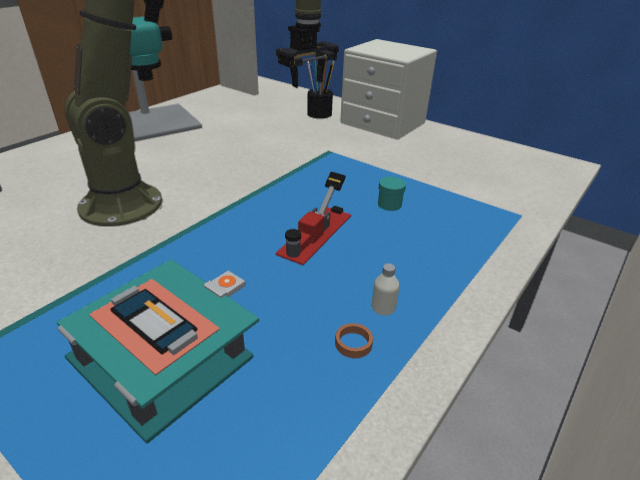

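Top view: jack with saddle at (280,280), pad at (182,294) and lug disc at (389,262); the stage is to the right and the jar, bottle and tape are clear of the path. Next I measure these.

```bash
python3 - <<'E'
from h import *
c=cam('top'); im=c['image']; hsv=cv2.cvtColor(im,cv2.COLOR_BGR2HSV)
H,S,V=cv2.split(hsv)
def big(m,roi):
    z=np.zeros(m.shape,np.uint8); x0,y0,x1,y1=roi; z[y0:y1,x0:x1]=m[y0:y1,x0:x1]*255
    k=cv2.findContours(z,cv2.RETR_EXTERNAL,cv2.CHAIN_APPROX_NONE)[0]; return max(k,key=cv2.contourArea)
def w(pts,z): return np.array([onz(c,u,v,z)[:2] for u,v in pts])
def rect(k,z):
    P=w(k.reshape(-1,2)[:, :],z); r=cv2.minAreaRect((P*1000).astype(np.float32)); return r
red=((H<6)|(H>174))&(S>170)&(V>80)
k=big(red,(165,250,310,325)); r=rect(k,.008); print('base',r); print('corners',cv2.boxPoints(r).round(1).tolist())
# saddle
dk=(V<60)
s=big(dk,(265,265,298,295)); (u,v),rad=cv2.minEnclosingCircle(s); M=cv2.moments(s); u,v=M['m10']/M['m00'],M['m01']/M['m00']
print('saddle px',u,v,rad,w([(u,v)],.068)); sad=w([(u,v)],.068)[0]
p=big(dk,(165,275,200,312)); M=cv2.moments(p); q=(M['m10']/M['m00'],M['m01']/M['m00']); pad=w([q],.112)[0]; print('pad px',q,pad)
d=sad-pad; print('jack +y dir deg',np.degrees(np.arctan2(*(-d)[::-1])),np.hypot(*d))
o=(H>6)&(H<20)&(S>170)&(V>150)
l=big(o,(370,245,410,280)); (u,v),rad=cv2.minEnclosingCircle(l); print('disc',u,v,w([(u,v)],.095))
lg=big((S<60)&(V>120),(365,245,408,280)); print('lug',rect(lg,.094))
t=big((H>75)&(H<95)&(S>80),(385,195,525,345)); print('deck',rect(t,.094)); print(cv2.boxPoints(rect(t,.094)).tolist())
for n,P in dict(jar=(123,257),bottle=(286,160),tape=(339,164)).items(): print(n,w([P],.05))
# scene cross-check of disc
c=cam('scene');hsv=cv2.cvtColor(c['image'],cv2.COLOR_BGR2HSV);H,S,V=cv2.split(hsv)
l=big((H>6)&(H<20)&(S>170)&(V>150),(210,268,245,296)); (u,v),rad=cv2.minEnclosingCircle(l); print('scene disc',u,v,w([(u,v)],.095))
s=big(V<50,(280,225,305,243)); (x,y),rad=cv2.minEnclosingCircle(s);print('scene saddle',x,y,rad,w([(x,y)],.068))
E
```

```text
base ((512.2521362304688, 226.85546875), (71.8526840209961, 245.52540588378906), 7.588058948516846)
corners [[460.3999938964844, 343.79998779296875], [492.8999938964844, 100.4000015258789], [564.0999755859375, 109.9000015258789], [531.7000122070312, 353.29998779296875]]
saddle px 279.89446185997906 279.19331243469173 7.653841972351074 [[0.52628149 0.12017552]]
pad px (177.84754521963822, 294.39664082687335) [0.49802235 0.3332712 ]
jack +y dir deg 97.55405954776592 0.2149612660736932
disc 388.84783935546875 261.2826232910156 [[ 0.55713423 -0.11539376]]
lug ((556.9556884765625, -121.40211486816406), (62.71284484863281, 49.5838737487793), 87.52117919921875)
deck ((535.6058959960938, -257.72222900390625), (237.068115234375, 254.87393188476562), 87.77127075195312)
[[403.6556701660156, -371.21075439453125], [658.3367919921875, -381.12249755859375], [667.55615234375, -144.23370361328125], [412.875, -134.32196044921875]]
jar [[0.58536091 0.47721869]]
bottle [[0.79905846 0.10186532]]
tape [[ 0.78629084 -0.01941691]]
scene disc 226.5 280.5 [[ 0.55791122 -0.11769769]]
scene saddle 292.6000061035156 235.0 7.6656012535095215 [[0.53277473 0.11102641]]
```

Call:
servo_tool(plan=[[1,[-2.8,-2.0,0.4],[0,0,0]],[1,[-2.8,-2.0,0.4],[0,0,0]],[1,[-2.8,-2.0,0.4],[0,0,0]],[1,[-2.8,-2.0,0.4],[0,0,0]],[1,[-2.8,-2.0,0.4],[0,0,0]],[1,[-2.8,-2.0,0.4],[0,0,0]],[1,[-2.8,-2.0,0.4],[0,0,0]],[1,[-2.8,-2.0,0.4],[0,0,0]],[1,[-2.8,-2.0,0.4],[0,0,0]],[1,[-2.8,-2.0,0.4],[0,0,0]],[1,[-2.8,-2.0,0.4],[0,0,0]],[1,[-2.8,-2.0,0.4],[0,0,0]],[1,[-2.8,-2.0,0.4],[0,0,0]],[1,[-2.8,-2.0,0.4],[0,0,0]],[1,[0,0,0],[0,0,0]]])

```text
time_s: 1.45
tool_pos: [0.483, 0.2418, 0.1585]
tool_rot: [-179.9, -0.2, 165.7]
force: [-0.1, 0.0, -0.8]
grip_width: 0.0868
```

Call:
servo_tool(plan=[[1,[0,0,0],[0,0,7]],[1,[0,0,0],[0,0,7]],[1,[0,0,0],[0,0,7]],[1,[0,0,0],[0,0,7]],[1,[0,0,0],[0,0,7]],[1,[0,0,0],[0,0,7]],[1,[0,0,0],[0,0,7]],[1,[0,0,0],[0,0,7]],[1,[0,0,0],[0,0,7]],[1,[0,0,0],[0,0,3]],[1,[0,0,0],[0,0,0]]])

```text
time_s: 2.37
tool_pos: [0.483, 0.2373, 0.1564]
tool_rot: [-179.5, 0.1, 98.1]
force: [-0.1, 0.4, -1.7]
grip_width: 0.0869
```

Call:
servo_tool(plan=[[1,[-1.9,1.4,0.5],[0,0,0]],[1,[-1.9,1.3,0.5],[0,0,0.5]],[1,[0,0,0],[0,0,0]],[1,[0,0,0],[0,0,0]]])

```text
time_s: 2.7
tool_pos: [0.5147, 0.2049, 0.1459]
tool_rot: [-179.5, 0.1, 98.2]
force: [-0.7, 0.7, -0.4]
grip_width: 0.0869
```

```bash
python3 - <<'E'
from h import *
cam('top','t1.png'); a=cam('scene'); im=a['image'][130:290,230:410]; cv2.imwrite('pics/s1.png',cv2.resize(im,None,fx=3.5,fy=3.5,interpolation=cv2.INTER_CUBIC))
print(env.get_obs()['tool_pos'],env.get_obs()['tool_rot'])
E
```

```text
[0.51449934 0.205075   0.14600695] [-1.79528906e+02  7.23947847e-02  9.82443810e+01]
```

View pics/s1.png

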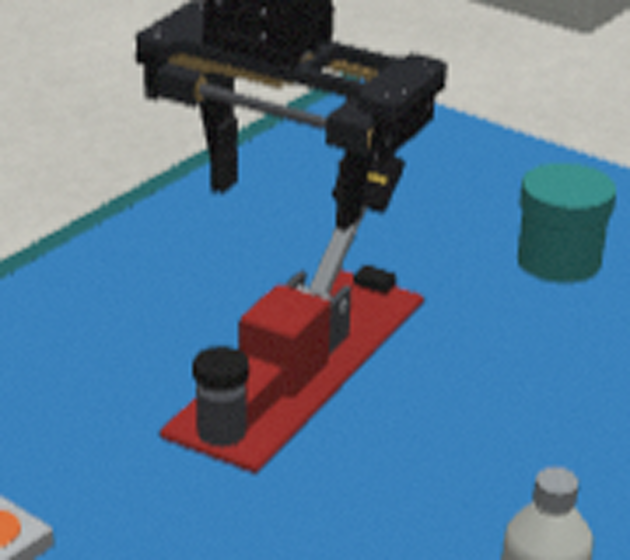

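The crop shows the open fingers straddling the grip block in line with the jack's axis. Descending.

Call:
servo_tool(plan=[[1,[0,0,2.5],[-0.4,0,0.6]],[1,[0,0,2.5],[0,0,0]],[1,[0,0,2.5],[0,0,0]],[1,[0,0,2.5],[0,0,0]],[1,[0,0,1.5],[0,0,0]],[1,[0,0,0],[0,0,0]],[1,[0,0,0],[0,0,0]]])

```text
time_s: 3.38
tool_pos: [0.5125, 0.214, 0.0303]
tool_rot: [179.8, -0.3, 98.4]
force: [1.0, -1.1, 0.7]
grip_width: 0.087
```

Call:
servo_tool(plan=[[1,[-0.5,0.1,0.5],[0,0,0.6]],[1,[-0.5,0,0.4],[0,0,0.4]],[1,[0,0,0],[0,0,0]],[1,[0,0,0],[0,0,0]]])

```text
time_s: 3.72
tool_pos: [0.5168, 0.2058, 0.0242]
tool_rot: [179.5, -0.5, 97.5]
force: [-0.3, 0.2, 0.3]
grip_width: 0.0868
```

Call:
servo_tool(plan=[[1,[0,0,0.2],[0.5,-0.5,0]],[0,[0,0,0],[0,0,0]],[0,[0,0,0],[0,0,0]],[0,[0,0,0],[0,0,0]],[0,[0,0,0],[0,0,0]],[0,[0,0,0],[0,0,0]],[0,[0,0,0],[0,0,0]],[0,[0,0,0],[0,0,0]],[0,[0,0,0],[0,0,0]]], force=50)

```text
time_s: 4.47
tool_pos: [0.5169, 0.2063, 0.0242]
tool_rot: [-179.9, -0.0, 97.5]
force: [-1.3, -0.2, 1.3]
grip_width: 0.0454
```

Call:
servo_tool(plan=[[0,[0,0,-0.7],[0,0,0]],[0,[0,0,-1.0],[0,0,0]],[0,[0,0,-1.2],[0,0,0]],[0,[0,0,-1.0],[0,0,0]],[0,[0,0,0],[0,0,0]],[0,[0,0,0],[0,0,0]]])

```text
time_s: 4.97
tool_pos: [0.5128, 0.2038, 0.0621]
tool_rot: [-179.5, 0.2, 97.5]
force: [-0.1, 0.3, -9.0]
grip_width: 0.0452
```

```bash
cat > m.py <<'E'
from h import *
def comp(c,m,roi):
    z=np.zeros(m.shape,np.uint8); x0,y0,x1,y1=roi; z[y0:y1,x0:x1]=m[y0:y1,x0:x1]*255
    k=max(cv2.findContours(z,cv2.RETR_EXTERNAL,cv2.CHAIN_APPROX_NONE)[0],key=cv2.contourArea); M=cv2.moments(k)
    return M['m10']/M['m00'],M['m01']/M['m00'],cv2.boundingRect(k)
E
python3 - <<'E'
from m import *
o=env.get_obs(); print(o['tool_pos'],o['tool_rot'],o['grip_width'])
lift=o['tool_pos'][2]-.0242; print(lift)
c=cam('top'); V=cv2.cvtColor(c['image'],cv2.COLOR_BGR2HSV)[:,:,2]
g=o['tool_pos']; y=np.radians(o['tool_rot'][2]); e=g[:2]-.085*np.array([np.cos(y),np.sin(y)])
P=proj(c,[*e,.068+lift]).astype(int); print('expect saddle',e,P)
u,v,b=comp(c,V<60,(P[0]-14,P[1]-14,P[0]+14,P[1]+14)); print(u,v,b,onz(c,u,v,.068+lift))
s=cam('scene','s2.png'); cv2.imwrite('pics/s2c.png',cv2.resize(s['image'][130:290,230:410],None,fx=3.5,fy=3.5,interpolation=cv2.INTER_CUBIC))
E
```

```text
[0.51282205 0.20380422 0.06210181] [-179.47326121    0.23007217   97.45438039] 0.045234481525495036
0.03790180751331726
expect saddle [0.52384967 0.1195226 ] [279 279]
279.78642714570856 279.9940119760479 (273, 273, 15, 15) [0.52330931 0.11822691 0.10590181]
```

View pics/s2c.png

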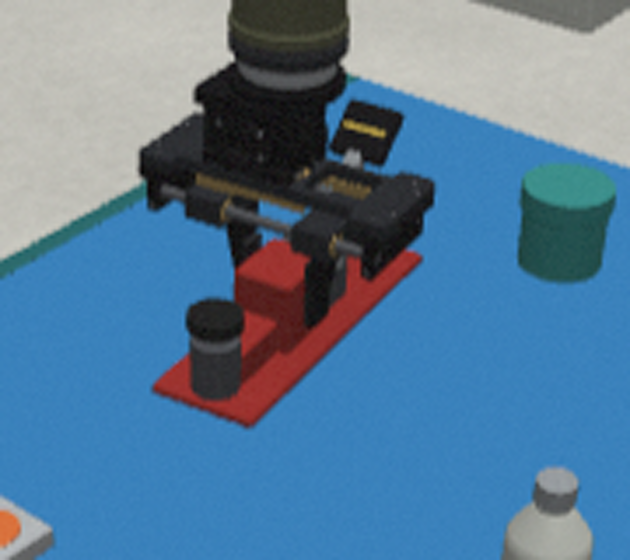

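Held and level, saddle about 86 mm from the TCP as expected. Carrying it to the approach point 75 mm out from the lug.

Call:
servo_tool(plan=[[0,[-0.8,0.1,0],[-0.5,0.2,1]],[0,[-1.7,0.3,0],[0,0,1]],[0,[-1.7,0.3,0],[0,0,1]],[0,[-1.7,0.3,0],[0,0,1]],[0,[-1.7,0.3,0],[0,0,1]],[0,[-1.7,0.4,0],[0,0,1]],[0,[-1.7,0.4,0],[0,0,1]],[0,[-1.7,0.4,0],[0,0,1]],[0,[-1.7,0.4,0],[0,0,1]],[0,[-1.2,0.4,0],[0,0,1]],[0,[-0.6,0.2,0],[0,0,0]],[0,[0,0,0],[0,0,0]],[0,[0,0,0],[0,0,0]],[0,[0,0,0],[0,0,0]]])

```text
time_s: 6.23
tool_pos: [0.5568, 0.0151, 0.0603]
tool_rot: [-180.0, 0.3, 85.5]
force: [0.1, -0.7, -8.9]
grip_width: 0.0455
```

Call:
servo_tool(plan=[[0,[1.5,0.3,0],[0,-0.3,-1.2]],[0,[1.5,0.2,0],[0,0,-1.2]],[0,[0,0,1.0],[0,0,0]],[0,[0,0,1.0],[0,0,0]],[0,[0,0,0.8],[0,0,0]],[0,[0,0,0],[0,0,0]],[0,[0,0,0],[0,0,0]]])

```text
time_s: 6.82
tool_pos: [0.562, 0.0529, 0.028]
tool_rot: [-179.7, 0.5, 88.7]
force: [0.5, 0.0, -8.2]
grip_width: 0.0459
```

```bash
cat > look.py <<'E'
from m import *
import sys
o=env.get_obs(); g=o['tool_pos']; print(g,o['tool_rot'],o['force'])
c=cam('top'); hsv=cv2.cvtColor(c['image'],cv2.COLOR_BGR2HSV);H,S,V=cv2.split(hsv)
y=np.radians(o['tool_rot'][2]); e=g[:2]-.086*np.array([np.cos(y),np.sin(y)]); z=.068+g[2]-.0242
P=proj(c,[*e,z]).astype(int)
try: u,v,b=comp(c,V<60,(P[0]-14,P[1]-14,P[0]+14,P[1]+14)); print('saddle exp',e,'seen',onz(c,u,v,z)[:2],b)
except Exception as x: print(x)
P=proj(c,[.557,-.116,.094]).astype(int)
u,v,b=comp(c,(H>6)&(H<20)&(S>150)&(V>130),(P[0]-14,P[1]-14,P[0]+14,P[1]+14)); print('disc',onz(c,u,v,.0945)[:2],u,v,b)
E
python3 look.py
```

```text
[0.56202759 0.05287203 0.02796985] [-179.71955565    0.53892746   88.71400162] [ 0.50098471  0.03014011 -8.24323971]
saddle exp [ 0.56009749 -0.03310631] seen [ 0.55918341 -0.03161191] (341, 255, 16, 15)
disc [ 0.55710263 -0.11536894] 388.7979407979408 261.3140283140283 (382, 255, 14, 14)
```

Call:
servo_tool(plan=[[0,[-0.5,0,-0.1],[-0.3,0.5,0.7]],[0,[-0.9,0,0],[0,0,0]],[0,[-0.9,0,0],[0,0,0]],[0,[-0.9,0,0],[0,0,0]],[0,[-0.5,0,0],[0,0,0]],[0,[0,0,0],[0,0,0]],[0,[0,0,0],[0,0,0]]])

```text
time_s: 7.45
tool_pos: [0.5609, 0.0067, 0.0307]
tool_rot: [179.8, 0.1, 87.6]
force: [-0.1, 1.2, -8.4]
grip_width: 0.0454
```

Call:
servo_tool(plan=[[0,[-0.9,0.1,0.1],[0.2,0,-0.2]],[0,[-0.9,0.1,0],[0,0,0]],[0,[-0.9,0,0],[0,0,0]],[0,[-0.6,0,0],[0,0,0]],[0,[0,0,0],[0,0,0]],[0,[0,0,0],[0,0,0]]])

```text
time_s: 7.95
tool_pos: [0.5621, -0.0301, 0.0298]
tool_rot: [-180.0, 0.1, 87.8]
force: [0.4, 0.2, -8.2]
grip_width: 0.0459
```

```bash
python3 look.py
```

```text
[ 0.56210353 -0.03005766  0.02984504] [-1.79989735e+02  8.67889738e-02  8.77769730e+01] [ 0.43654756  0.18327404 -8.22397196]
saddle exp [ 0.55876765 -0.11599294] seen [ 0.5889382  -0.11527648] (386, 247, 2, 2)Traceback (most recent call last):
  File "look.py", line 10, in <module>
    u,v,b=comp(c,(H>6)&(H<20)&(S>150)&(V>130),(P[0]-14,P[1]-14,P[0]+14,P[1]+14)); print('disc',onz(c,u,v,.0945)[:2],u,v,b)
          ~~~~^^^^^^^^^^^^^^^^^^^^^^^^^^^^^^^^^^^^^^^^^^^^^^^^^^^^^^^^^^^^^^^^^^
  File "m.py", line 4, in comp
    k=max(cv2.findContours(z,cv2.RETR_EXTERNAL,cv2.CHAIN_APPROX_NONE)[0],key=cv2.contourArea); M=cv2.moments(k)
ValueError: max() iterable argument is empty
```

Call:
servo_tool(plan=[[0,[-0.1,-0.1,0.2],[0,0,0]],[0,[0,0,0.2],[0,0,0]],[0,[0,0,0.2],[0,0,0]],[0,[0,0,0],[0,0,0]],[0,[0,0,0],[0,0,0]]])

```text
time_s: 8.42
tool_pos: [0.5618, -0.0294, 0.0244]
tool_rot: [179.9, 0.0, 87.9]
force: [-0.5, -0.9, -6.9]
grip_width: 0.0453
```

Call:
servo_tool(plan=[[0,[-0.2,-0.1,0.0],[0,0,0]],[0,[0,0,0.1],[0,0,0]],[0,[0,0,0.1],[0,0,0]],[0,[0,0,0],[0,0,0]]])

```text
time_s: 8.75
tool_pos: [0.561, -0.0308, 0.0243]
tool_rot: [179.9, -0.1, 88.0]
force: [-0.3, 0.7, -7.9]
grip_width: 0.0459
```

Call:
servo_tool(plan=[[0,[0,0,0.2],[0,0,0]],[0,[0,0,0.2],[0,0,0]],[0,[0,0,0],[0,0,0]]])

```text
time_s: 9.0
tool_pos: [0.5613, -0.0308, 0.0245]
tool_rot: [180.0, -0.2, 88.0]
force: [0.6, 0.1, -8.0]
grip_width: 0.0458
```

Call:
servo_tool(plan=[[0,[0,0,0.4],[0,0,0]],[0,[0,0,0.4],[0,0,0]],[0,[0,0,0],[0,0,0]]])

```text
time_s: 9.25
tool_pos: [0.5623, -0.0308, 0.0252]
tool_rot: [-180.0, -0.4, 88.0]
force: [0.5, -0.1, -9.4]
grip_width: 0.0454
```

```bash
python3 - <<'E'
from h import *
s=cam('scene'); cv2.imwrite('pics/s3.png',cv2.resize(s['image'][170:350,150:370],None,fx=3.4,fy=3.4,interpolation=cv2.INTER_CUBIC))
o=env.get_obs();print(o['qpos'],o['tool_pos'],o['force'],o['wrist_torque'])
E
```

```text
[-24.24751813  19.89085139  29.04189421 108.44719293 -12.20120415
  54.57420429   8.4522744 ] [ 0.56280269 -0.03082202  0.02500963] [ 0.39579072 -0.9904071  -8.00653138] [-0.2688187   0.00218104 -0.01927311]
```

View pics/s3.png

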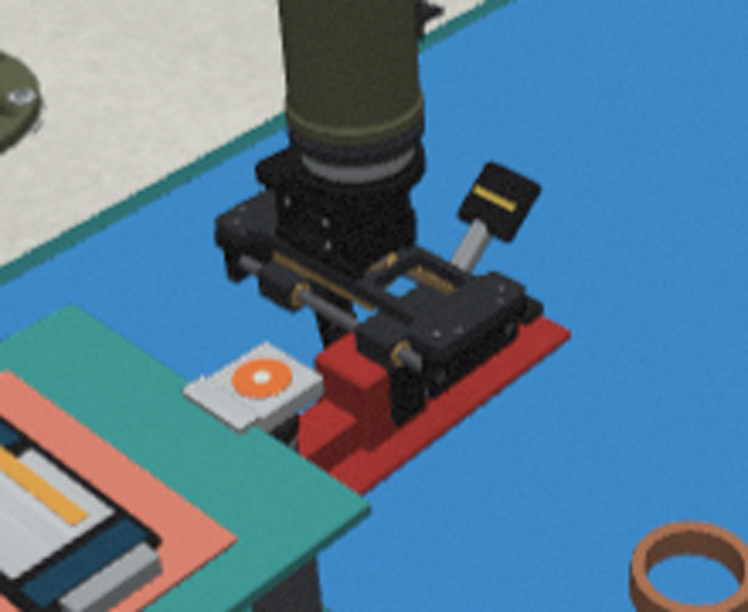

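Call:
servo_tool(plan=[[0,[0,-0.2,0.5],[0,-0.4,0]],[0,[0,0,0.5],[0,0,0]]])

```text
time_s: 9.47
tool_pos: [0.5632, -0.031, 0.0238]
tool_rot: [179.9, -0.2, 88.0]
force: [-26.0, 1.7, 56.8]
grip_width: 0.0456
```

Call:
servo_tool(plan=[[0,[0,0,0],[0,0,0]],[0,[0,0,0],[0,0,0]]])

```text
time_s: 9.63
tool_pos: [0.5642, -0.0311, 0.0251]
tool_rot: [179.7, -0.2, 88.0]
force: [0.6, -0.3, -8.9]
grip_width: 0.0457
```

Call:
servo_tool(plan=[[0,[0,-0.3,-0.1],[-0.2,-0.2,0]],[0,[0,0,0],[0,0,0]],[0,[0,0,0],[0,0,0]]])

```text
time_s: 9.88
tool_pos: [0.5603, -0.0309, 0.0241]
tool_rot: [179.6, 0.0, 87.9]
force: [-0.1, -0.2, 5.2]
grip_width: 0.0459
```

Call:
servo_tool(plan=[[1,[0,0,0],[0,0,0]],[1,[0,0,0],[0,0,0]],[1,[0,0,0],[0,0,0]],[1,[0,0,0],[0,0,0]],[1,[0,0,0],[0,0,0]],[1,[0,0,0],[0,0,0]]])

```text
time_s: 10.38
tool_pos: [0.5644, -0.0305, 0.0255]
tool_rot: [179.1, 0.1, 88.0]
force: [-0.5, 0.6, 0.1]
grip_width: 0.0774
```

Call:
servo_tool(plan=[[1,[0,0,-1.0],[0.9,0,0]],[1,[0,0,-2.5],[0,0,0]],[1,[0,0,-3],[0,0,0]],[1,[0,0,-3],[0,0,0]],[1,[0,0,-3],[0,0,0]],[1,[0,0,-1],[0,0,0]],[0,[2.5,0,0],[0,0,0]],[0,[4,0,0],[0,0,0]],[0,[4,0,0],[0,0,0]],[0,[4,0,0],[0,0,0]],[0,[4,0,0],[0,0,0]],[0,[4,0,0],[0,0,0]],[0,[0,0,0],[0,0,0]],[0,[0,0,0],[0,0,0]]])

```text
time_s: 11.55
tool_pos: [0.5733, 0.2006, 0.1631]
tool_rot: [-180.0, 0.1, 87.5]
force: [0.7, -1.8, -0.2]
grip_width: 0.0417
```

```bash
cat > jk.py <<'E'
from m import *
o=env.get_obs();print(o['tool_pos'],o['tool_rot'],o['force'])
c=cam('top','t4.png'); im=c['image']; hsv=cv2.cvtColor(im,cv2.COLOR_BGR2HSV);H,S,V=cv2.split(hsv)
cv2.imwrite('pics/t4c.png',cv2.resize(im[215:315,260:420],None,fx=5,fy=5,interpolation=cv2.INTER_CUBIC))
u,v,b=comp(c,(H>6)&(H<20)&(S>150)&(V>130),(374,247,404,276)); print('disc',onz(c,u,v,.0945)[:2])
red=(((H<6)|(H>174))&(S>150)&(V>60)).astype(np.uint8)*255; red[:,410:]=0; red[:240]=0;red[:,:240]=0
k=max(cv2.findContours(red,0,1)[0],key=cv2.contourArea).reshape(-1,2); print(cv2.boundingRect(k))
P=np.array([onz(c,u,v,.008)[:2] for u,v in k])
print('base rect',cv2.minAreaRect((P*1000).astype(np.float32)), cv2.boxPoints(cv2.minAreaRect((P*1000).astype(np.float32))).round(1).tolist())
s=cam('scene','s4.png')
cv2.imwrite('pics/s4c.png',cv2.resize(s['image'][170:350,150:370],None,fx=3.4,fy=3.4,interpolation=cv2.INTER_CUBIC))
E
python3 jk.py
```

```text
[0.57329944 0.20063977 0.16308002] [-1.79999249e+02  5.51039649e-02  8.75112653e+01] [ 0.71898768 -1.8037308  -0.18967751]
disc [ 0.55711105 -0.11547504]
(284, 248, 107, 33)
base rect ((559.3875732421875, -9.228195190429688), (246.8373565673828, 73.55368041992188), 87.59727478027344) [[517.5, -131.0], [591.0, -134.10000610351562], [601.2999877929688, 112.5], [527.7999877929688, 115.5999984741211]]
```

View pics/t4c.png

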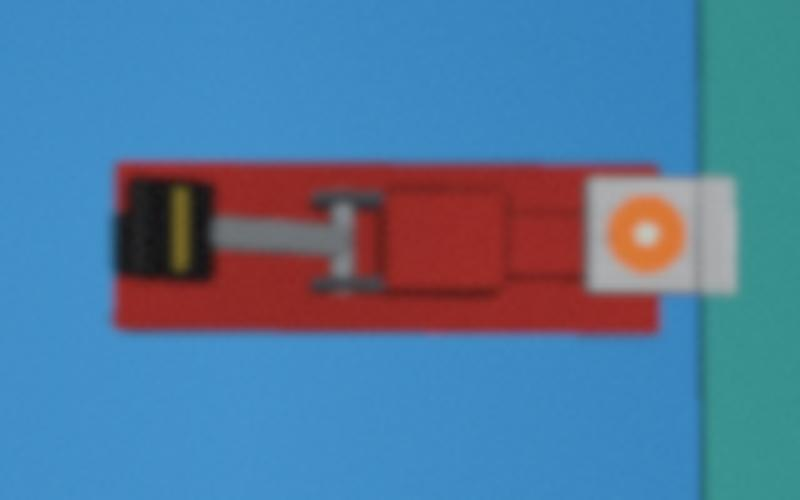

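View pics/s4c.png

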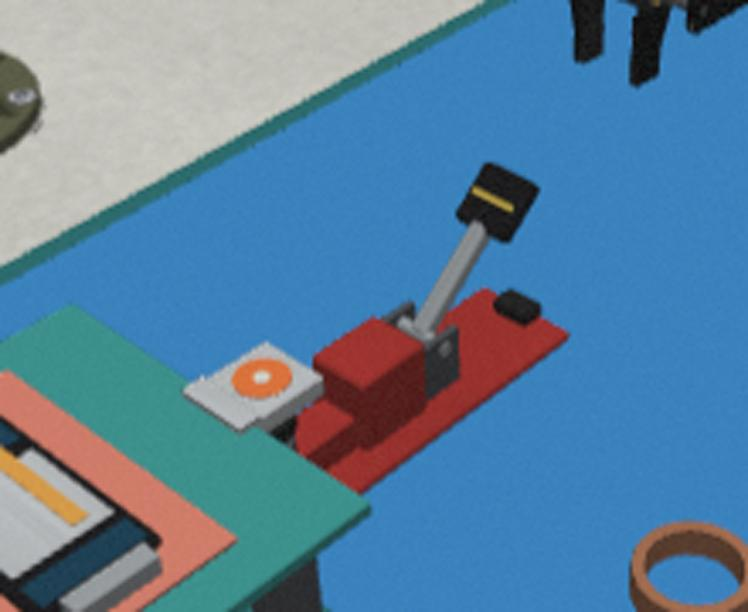

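The crops show the jack flat on the bench, upright and clear of the gripper, with the disc at crop (645,235) and the base axis passing under it. I'll refine the lateral offset with sub-pixel edges.

```bash
python3 - <<'E'
from m import *
c=cam('top'); im=c['image'].astype(float)
f=im[:,:,2]-im[:,:,0]   # red minus blue
def cross(p,off):
    i=np.where(np.diff(np.sign(p))!=0)[0]; return [off+k+p[k]/(p[k]-p[k+1]) for k in i]
mid=[]
for u in list(range(310,324))+list(range(362,376)):
    x=cross(f[235:295,u]-0*1,235)
    lo=onz(c,u,x[0],.008);hi=onz(c,u,x[-1],.008); mid.append((lo+hi)[:2]/2); 
mid=np.array(mid); print('width',np.hypot(*(lo-hi)[:2]))
a,b=np.polyfit(mid[:,1],mid[:,0],1); print('yaw',90-np.degrees(np.arctan(a)),'x of axis at y=-.1155:',a*-.1155+b)
ends=[]
for v in range(252,278):
    x=cross(f[v,378:404],378)
    if v<251 or v>273: ends.append((v,x,onz(c,x[-1],v,.008)[:2] if x else 0))
print(ends)
for v in (249,250,276,277,278,279): 
    x=cross(f[v,375:404],375); print(v,x,[onz(c,t,v,.008)[:2] for t in x])
# lug edges
g=im.min(axis=2)
for u in range(379,396,4): print(u,[onz(c,u,t,.094)[:2] for t in cross(g[240:285,u]-105,240)])
E
```

```text
width 0.07795088816164453
yaw 88.03179073833994 x of axis at y=-.1155: 0.5562099209940682
[(274, [np.float64(391.296875)], array([ 0.5331366 , -0.13468794])), (275, [np.float64(391.30120481927713)], array([ 0.53082158, -0.13459329])), (276, [np.float64(391.3095238095238)], array([ 0.5285072 , -0.13450815])), (277, [np.float64(391.29761904761904)], array([ 0.52619515, -0.1343761 ]))]
249 [np.float64(390.9375)] [array([ 0.59134906, -0.13653487])]
250 [np.float64(391.03846153846155)] [array([ 0.5890024 , -0.13666152])]
276 [np.float64(391.3095238095238)] [array([ 0.5285072 , -0.13450815])]
277 [np.float64(391.29761904761904)] [array([ 0.52619515, -0.1343761 ])]
278 [np.float64(391.3095238095238)] [array([ 0.52388236, -0.13429974])]
279 [np.float64(391.25925925925924)] [array([ 0.52157481, -0.13407879])]
379 [array([ 0.5829707 , -0.09546346]), array([ 0.53263867, -0.0932793 ])]
383 [array([ 0.58283069, -0.1040995 ]), array([ 0.5670437 , -0.10339127]), array([ 0.54791552, -0.10254356]), array([ 0.53221215, -0.10185621])]
387 [array([ 0.5825244 , -0.11273469]), array([ 0.57240309, -0.11227006]), array([ 0.56161792, -0.11177865]), array([ 0.55278354, -0.11137897]), array([ 0.54198062, -0.11089374]), array([ 0.53191438, -0.11044507])]
391 [array([ 0.5829458 , -0.12141097]), array([ 0.57202211, -0.12089893]), array([ 0.56089406, -0.12038154]), array([ 0.55356023, -0.1200429 ]), array([ 0.54190462, -0.11950853]), array([ 0.53094337, -0.11901033])]
395 [array([ 0.5817192, -0.1300168]), array([ 0.56476658, -0.12920832]), array([ 0.54807775, -0.12842259]), array([ 0.53089029, -0.12762401])]
```

Call:
servo_tool(plan=[[0,[-2.5,-0.1,0],[0,0,0]],[0,[-2.5,-0.1,0],[0,0,0]],[0,[-2.5,-0.1,0],[0,0,0]],[0,[-2.5,-0.1,0],[0,0,0]],[0,[-1.5,-0.1,0],[0,0,0]],[0,[0,0,1],[0,0,0]],[0,[0,0,1],[0,0,0]],[0,[0,0,0.5],[0,0,0]],[0,[0,0,0],[0,0,0]],[0,[0,0,0],[0,0,0]]])

```text
time_s: 12.53
tool_pos: [0.5618, 0.0661, 0.1347]
tool_rot: [-180.0, 0.1, 86.2]
force: [0.8, 0.2, -0.3]
grip_width: 0.0004
```

Call:
servo_tool(plan=[[0,[1.0,0,0],[0,0,-1]],[0,[1.0,0,0],[0,0,-0.8]],[0,[0,0,0.5],[0,0,0]],[0,[0,0,0.3],[0,0,0]],[0,[0,0,0],[0,0,0]],[0,[0,0,0],[0,0,0]]])

```text
time_s: 13.03
tool_pos: [0.5639, 0.0947, 0.1268]
tool_rot: [179.9, 0.0, 88.7]
force: [0.1, -0.5, 3.1]
grip_width: 0.0004
```

Call:
servo_tool(plan=[[0,[0.3,0,0.7],[0,0,0]],[0,[0.3,0,0.7],[0,0,0]],[0,[0.3,0,0.7],[0,0,0]],[0,[0.2,0,0.7],[0,0,0]],[0,[0.2,0,0.7],[0,0,0]]])

```text
time_s: 13.45
tool_pos: [0.5654, 0.1132, 0.0962]
tool_rot: [179.7, -0.6, 88.7]
force: [-3.6, 0.6, 8.4]
grip_width: 0.0008
```

Call:
servo_tool(plan=[[0,[0,-0.1,0.7],[0,-0.5,0]],[0,[0,0,0.7],[0,0,0]],[0,[0,0,0.7],[0,0,0]],[0,[-0.1,0,0.7],[0,0,0]]])

```text
time_s: 13.78
tool_pos: [0.5657, 0.1208, 0.0725]
tool_rot: [179.6, -0.8, 88.9]
force: [-3.2, 4.1, 9.1]
grip_width: 0.0004
```

Call:
servo_tool(plan=[[0,[-0.3,-0.1,0.6],[0.4,-0.8,0.6]],[0,[-0.3,0,0.6],[0,0,0]],[0,[-0.3,0,0.6],[0,0,0]]])

```text
time_s: 14.03
tool_pos: [0.5665, 0.1206, 0.0581]
tool_rot: [179.7, -0.7, 88.4]
force: [-3.4, 3.5, 9.2]
grip_width: 0.0004
```

Call:
servo_tool(plan=[[0,[-0.2,-0.1,0.5],[0,-0.6,0]],[0,[-0.2,0,0.4],[0,0,0]]])

```text
time_s: 14.2
tool_pos: [0.5669, 0.1207, 0.0531]
tool_rot: [179.6, -0.5, 88.5]
force: [-13.5, 0.4, 35.7]
grip_width: 0.0003
```

```bash
cat > chk.py <<'E'
from m import *
import sys
s=cam('scene'); cv2.imwrite('pics/%s.png'%sys.argv[1],cv2.resize(s['image'][170:350,150:370],None,fx=3.4,fy=3.4,interpolation=cv2.INTER_CUBIC))
H,S,V=cv2.split(cv2.cvtColor(s['image'],cv2.COLOR_BGR2HSV))
print('disc px',comp(s,(H>6)&(H<20)&(S>150)&(V>120),(205,240,250,300)))
for dz in (0,.012,.024): print(dz,proj(s,[.557,-.1155,.0945+dz]))
o=env.get_obs();print(o['tool_pos'],o['tool_rot'],o['force'],o['time_s'])
E
python3 chk.py d1
```

```text
disc px (224.06716417910448, 271.0, (216, 266, 17, 11))
0 [227.02755269 279.93248718]
0.012 [226.45604533 275.16194788]
0.024 [225.87531143 270.31618794]
[0.56681188 0.12061877 0.05359913] [179.59814161  -0.53649177  88.47659025] [-11.2197234    1.64478577  26.37099338] 14.25
```

View pics/d1.png

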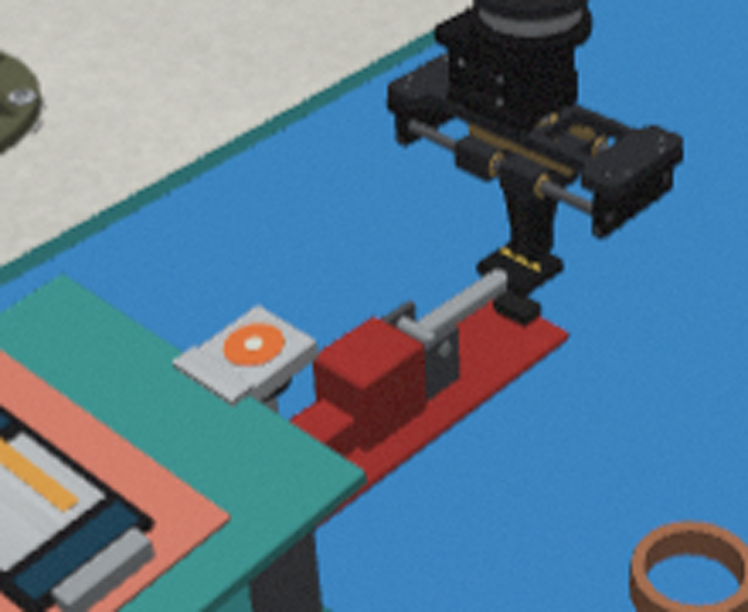

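Image shows the handle level, the stage tipped up about 24 mm (disc moved from row 280 to 271), jack still in place. Now letting the handle up along its arc.

Call:
servo_tool(plan=[[0,[0,-0.1,-0.7],[0,-0.5,0]],[0,[-0.1,0,-0.8],[0,0,0]],[0,[-0.1,0,-0.8],[0,0,0]],[0,[-0.2,0,-0.8],[0,0,0]],[0,[-0.3,0,-0.8],[0,0,0]],[0,[-0.4,0,-0.8],[0,0,0]],[0,[-0.5,0,-0.8],[0,0,0]],[0,[-0.5,0,-0.8],[0,0,0]],[0,[-0.5,0,-0.8],[0,0,0]]])

```text
time_s: 15.0
tool_pos: [0.5654, 0.0871, 0.1328]
tool_rot: [179.5, 0.2, 88.2]
force: [0.2, 0.1, 0.0]
grip_width: 0.0006
```

Call:
servo_tool(plan=[[0,[0,-0.1,-0.5],[0.5,0,0]],[0,[0,0,0],[0,0,0]],[0,[0,0,0],[0,0,0]],[0,[0,0,0],[0,0,0]],[0,[0,0,0],[0,0,0]],[0,[0,0,0],[0,0,0]]])

```text
time_s: 15.5
tool_pos: [0.5644, 0.0866, 0.1377]
tool_rot: [-179.9, 0.2, 88.1]
force: [-0.0, 0.1, 0.2]
grip_width: 0.0003
```

```bash
python3 chk.py u1; python3 jk.py
```

```text
disc px (226.58130081300814, 280.71409214092137, (218, 276, 18, 11))
0 [227.02755269 279.93248718]
0.012 [226.45604533 275.16194788]
0.024 [225.87531143 270.31618794]
[0.56429003 0.08666519 0.13759804] [-179.92888288    0.21336462   88.12204713] [0.08283679 0.73360999 0.16806228] 15.55
[0.56429003 0.08666519 0.13759804] [-179.92888288    0.21336462   88.12204713] [0.08283679 0.73360999 0.16806228]
disc [ 0.55716161 -0.11546056]
(323, 249, 68, 32)
base rect ((557.615966796875, -54.63148498535156), (155.3327178955078, 72.08773040771484), 88.34951782226562) [[519.4000244140625, -131.1999969482422], [591.4000244140625, -133.3000030517578], [595.9000244140625, 22.0], [523.7999877929688, 24.0]]
```

View pics/u1.png

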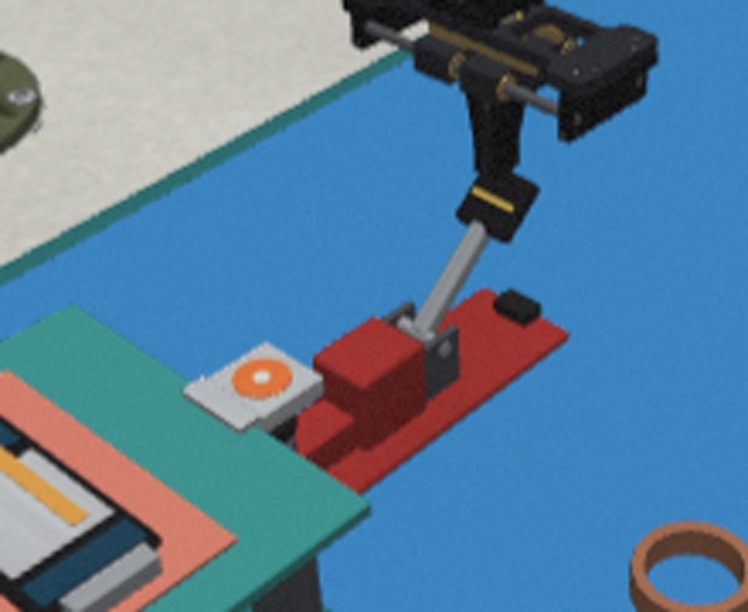

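The handle is fully up (pad at the same pixels as before), the deck is back at rest and the jack hasn't moved. Second press.

Call:
servo_tool(plan=[[0,[0.1,0,0.6],[0,0,0]],[0,[0.1,0,0.6],[0,0,0]],[0,[0.2,0,0.7],[0,0,0]],[0,[0.3,0,0.7],[0,0,0]],[0,[0.3,0,0.7],[0,0,0]],[0,[0.2,-0.1,0.7],[0,0,0]],[0,[0.1,0,0.7],[0,0,0]]])

```text
time_s: 16.23
tool_pos: [0.5676, 0.1031, 0.0913]
tool_rot: [179.6, -0.1, 88.1]
force: [-3.7, 0.9, 10.6]
grip_width: 0.0006
```

Call:
servo_tool(plan=[[0,[0.1,-0.2,0.7],[0.3,-0.2,0]],[0,[0.1,-0.1,0.7],[0,0,0]],[0,[0,0,0.7],[0,0,0]],[0,[0,0,0.6],[0,0,0]],[0,[0,0,0.6],[0,-0.3,0]]])

```text
time_s: 16.65
tool_pos: [0.5678, 0.1114, 0.0605]
tool_rot: [179.5, -0.0, 88.3]
force: [-2.5, -0.5, 9.8]
grip_width: 0.0001
```

Call:
servo_tool(plan=[[0,[0,-0.1,0.6],[0.3,0,0]],[0,[0,0,0.4],[0,0,0]],[0,[0,0,0.4],[0,0,0]],[0,[0,0,0.3],[0,0,0]]])

```text
time_s: 16.98
tool_pos: [0.5679, 0.112, 0.0537]
tool_rot: [180.0, -0.2, 88.3]
force: [-10.4, -2.6, 26.0]
grip_width: 0.0003
```

```bash
python3 chk.py d2; python3 - <<'E'
from m import *
for i in range(12): env.read_camera('top')
o=env.get_obs();print(o['tool_pos'],o['force'],o['time_s'])
E
python3 chk.py d3
```

```text
disc px (224.12406015037595, 271.0075187969925, (216, 266, 17, 11))
0 [227.02755269 279.93248718]
0.012 [226.45604533 275.16194788]
0.024 [225.87531143 270.31618794]
[0.56793508 0.11201717 0.05353522] [ 1.79966138e+02 -1.78898755e-01  8.83469188e+01] [-10.86245506  -1.994235    29.46658393] 17.0333
[0.56795594 0.11197874 0.05350507] [-10.92915695  -2.86124974  29.3835934 ] 17.6333
disc px (224.04511278195488, 270.9661654135338, (216, 266, 17, 11))
0 [227.02755269 279.93248718]
0.012 [226.45604533 275.16194788]
0.024 [225.87531143 270.31618794]
[0.56793224 0.11200582 0.05349936] [ 1.79945771e+02 -1.74060019e-01  8.83511789e+01] [-10.81092002  -3.07803424  29.87897746] 17.6833
```

The hold is stable: about 30 N on the pad with the handle against its stop, and the disc at the same raised pixel over 0.6 s. Handing in.

```bash
python3 -c "
from cell import env
print(env.sign_off())"
```

```text
the job is handed in; nothing more can be done
None
```

The jack is under the lug and holding the stage up, with the robot pressing the handle fully down. I handed the job in at about 17.7 s on the robot clock.

- **Placing:** I set the jack flat on the bench and let it go. Sub-pixel edges in the top view put the saddle about 1 mm from the lug disc's centre. An earlier, coarser measurement gave about 2 mm.
- **First stroke:** The press reached the stop and the stage rose about 24 mm at the lug. I then let the handle come all the way up. The picture showed the pad back where it started, the deck at rest and the jack not moved.
- **Second stroke:** I pressed to the stop again, with the tool at 53.5 mm and the handle's down height given as 54 mm. It was holding steadily at about 30 N, and the disc stayed at the same raised position for 0.6 s.
- **One rough moment:** While setting the jack down, the wrist briefly read about 57 N (limit 120 N) before I eased off.
- **Other objects:** The robot never touched the stage or went near the jar, bottle or tape roll. I did not re-measure those three at the end.

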